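# Dispense roll sweets with the pedal-lift lid

## Robot

A 7-joint arm with a two-finger parallel gripper is mounted at the origin on the work surface. World frame = base frame: x ahead of the robot, y to its left, z up, the work surface at z = 0. Lengths are in m, angles in rad, forces in N, time in s.
With the tool pointing down it reaches from about 0.4 to 0.75 m from the base axis. Payload 19.5 kg.
Tool frame: the origin (TCP) lies midway between the tips of the shut fingers; the grasp point (between the pads) lies 19 mm behind it; z points along the fingers, y is the line along which they close (so a half turn about z gives the same grasp; the last joint's range is limited). The gripper opens to 85 mm and grips with 20 to 120 N. Pads are 22 mm wide; open, the fingers measure 114 mm over their backs; the gripper's body (76 mm by 85 mm) begins 54 mm behind the grasp point. The pads swing forward as they close: fully open they stand 13 mm farther back than shut.
Start: joints at [1.307, 0.707, -0.028, 1.485, 0.022, 0.951, -0.075], TCP at [0.126, -0.561, 0.231] pointing down, gripper open.
Joint ranges: [-2.71, 2.71], [-0.32, 2.16], [-1.57, 1.52], [0, 2.45], [-1.46, 4.6], [0, 2.02], [-2.83, 2.83]. Speed limits (rad/s): [1.89, 1.89, 2.57, 2.57, 3.01, 3.01, 3.01].

## Interface

Orientations are given as a rotation vector (axis times angle).
In Python, from plant import robot, planner, grab_frame, close_job gives the robot as it stands. Calls block until the motion is done:
- robot.reach(position, orientation): joint-space move of the TCP to a pose.
- robot.move_straight(position, attitude=None, max_speed=0.15, stop_force=None): straight line of the TCP; attitude=None keeps the orientation; max_speed is the mean speed in m/s. With stop_force (N) it stops when the force on the tool has changed by that much, and returns True; else False.
- robot.move_joints(angles): joint-space move.
- robot.command_gripper(opening, f_grip=None): finger opening in m; f_grip is the grip in N (None keeps the last); returns when the fingers have stopped.
- robot.sleep(seconds).
- planner.inverse_kinematics(position, orientation): joint angles nearest the present ones, or None.
- robot.state(): the state.
- grab_frame(name): name is "scene" or "top" or "wrist"; returns a dict with "pixels" (420x560x3 uint8, blue, green, red), "fovy" (degrees; the focal length in pixels is half the picture's height over the tangent of half this angle, whatever the lens; pixels are square), "cx", "cy" (the principal point, pixels), "cam_to_world" (4x4, takes a point from camera to world coordinates). Camera axes: x right, y up, looking along -z (the intrinsics and any distortion apply to the point x, -y, -z); pixel columns grow to the right and rows downward; lengths in m; the calibration is good to about 2 mm. A picture is of the moment at which its call begins. There is no depth.
A pose or a line that the arm cannot do raises robot.PlanningError and nothing moves.
- close_job(): hands the job in; it is judged then, once.
The state is a dict: "time": time; "joints": joint angles; "qvel": joint speeds; "effort": joint torques, N m; "tool_pos": TCP position; "orientation": TCP orientation; "force": force on the tool from outside, world axes, zero at the start; "wrist_torque": the same for the moment, N m; "width": finger opening in m; "grip_force": force on a finger pad.
Only numpy, scipy, OpenCV 4.12 (cv2) and the standard library are available. Lean on these libraries where they do the work, as an engineer would, in place of code of your own. Each camera call takes 0.05 s, during which the arm holds its last target. There are 200 camera calls.

## Task

Push the white tray by its green handle along its channel until it is fully home against the yellow stop, then press the red pedal down onto its rubber stop and hold it there firmly (about 15 to 18 N, never over 25 N) until all three sweets have rolled out under the rising lid into the tray. Then ease the pedal back up slowly so that the orange lid closes without slamming, and let go. Work the lid only through the pedal, do not touch the dispenser's sweets, push the tray with less than 25 N, and leave the other things on the table where they are.

Things in the scene. Friction and masses are not known exactly. Their poses are not given: they have to be found in the camera images.
- dispenser: Fixed sweet dispenser: blue-walled chute on a grey housing, sloping down 28 degrees to a mouth facing its -x side (the robot). Origin on the table; z up, x from mouth to back. In its frame (mm): mouth edge x=-60, z=52; chute walls |y|<=39, 105 high at the mouth, 190 at the back (x=110). The pedal is on its -y side: pivot x=20, y=-160, z=65, between bracket cheeks 78 high.
- tray_home (a point): Where tray's origin lies when fully home (dispenser x=-112, y=0, z=0 mm; same axes). The channel runs along the dispenser's y in front of the mouth: rails 12 high, inner faces 121 apart, from dispenser y=-63 to 200; yellow end stop 25 high, face at y=-55. Push along -y to reach home.
- tray: Loose open white tray, 115 (x) by 110 (y) by 42 high, walls and floor 4 thick, about 0.35 kg, in the channel (3 mm play each side), axes nearly parallel to the dispenser's. Origin centre of underside. It starts 60 to 110 mm short of home, on the dispenser's +y side. Green handle plate beyond its +y wall.
- tray_handle (a point): Top middle of the outer (+y) face of the tray's green handle plate: tray x=-20, y=97, z=58 mm. The plate is 44 wide (x), 12 thick (y), from 13 to 58 mm above the table, 30 mm clear of the tray wall. Push this face towards the tray's -y.
- pedal: Pedal lever: dark bar with a red pad. Origin on the pivot; at rest the bar is level along its -x, axes as the dispenser's. Pressing sends the -x end down; a spring lifts it. The push at the pad grows from 2 N to 4 to 7 N where it meets a rubber stop, whose height differs each time and is not measured (pad middle then 24 to 39 mm below rest); from there it rises 4 to 5 N per mm.
- pedal_pad (a point): Middle of the top of the red pedal pad, 60 (x) by 56 (y) mm, 150 mm from the pivot, 70 mm above the table at rest; dispenser x=-130, y=-160 mm. Press straight down here.
- lid (a joint): Orange lid, 64 wide, 49 high, hinged along the top of the chute mouth, 102 mm above the table; rad, 0 = hanging shut, growing as its lower edge swings out and up. Linked: 7.5 times the pedal's angle (1.2 to 2.0 on the stop); 1 mm at the pad is 0.05 rad. Shutting faster than 4 rad/s (pad rising at 80 mm/s) is a slam; 20 to 30 mm/s is gentle.
- sweet1: Red roll sweet with a yellow band, cylinder 26 dia by 55 long along its own y, about 0.04 kg, origin at its centre; starts number 1 in the row lying across the chute behind the lid (1 is lowest) and rolls out by itself when the lid rises.
- sweet2: White roll sweet with a yellow band, cylinder 26 dia by 55 long along its own y, about 0.04 kg, origin at its centre; starts number 2 in the row lying across the chute behind the lid (1 is lowest) and rolls out by itself when the lid rises.
- sweet3: Red roll sweet with a yellow band, cylinder 26 dia by 55 long along its own y, about 0.04 kg, origin at its centre; starts number 3 in the row lying across the chute behind the lid (1 is lowest) and rolls out by itself when the lid rises.
- stray_a: Bystander: red roll sweet, 26 dia by 55, lying on the table; origin at its centre.
- stray_b: Bystander: white roll sweet, 26 dia by 55, lying on the table; origin at its centre.
- tape_roll: Bystander: amber tape roll lying flat, 90 dia, 45 high; origin centre of underside.
- jar: Bystander: jar with red cap, 70 dia, 110 high; origin centre of underside.
- scoop: Bystander: steel spoon-shaped scoop, 200 long, lying along its x; origin mid-length on its underside.
- glue_can: Bystander: can, 66 dia, 100 high; origin centre of underside.

How it is judged:
By the outcome, as a careful person would: the job done as asked, in the order asked, and still so for the second after the job is handed in, with the robot touching nothing.
It also fails if it takes over 51 s, if anything falls off the work surface, if the arm or the gripper's body presses on something with over 40 N, if the wrist force passes 120 N, or if a joint passes its speed limit or range.

## Working session

There is one attempt and no reset: what is moved stays moved. The work goes in short steps, each a Python script; the robot and the scene stay as the last script left them, time stands still between calls to the robot, and variables do not carry over. Pictures are saved under pics/ and viewed, at most 10 in all, crops included, and the job is handed in when it is done.

```bash
ls; mkdir -p pics; python3 - <<'E'
from plant import robot, planner, grab_frame
import cv2, numpy as np
for n in ("scene","top"):
    f=grab_frame(n); cv2.imwrite(f"pics/{n}0.png",f["pixels"])
    print(n,{k:(np.round(v,4).tolist() if k!="pixels" else 0) for k,v in f.items()})
s=robot.state(); print(s["time"],s["tool_pos"],s["orientation"],s["force"],s["width"])
E
```

```text
pics
scene {'pixels': 0, 'fovy': 56.6902, 'cx': 272.4614, 'cy': 208.6918, 'cam_to_world': [[0.752, -0.4056, 0.5197, 1.2168], [0.6592, 0.4658, -0.5903, -0.8009], [-0.0027, 0.7864, 0.6177, 0.8891], [0.0, 0.0, 0.0, 1.0]]}
top {'pixels': 0, 'fovy': 56.6041, 'cx': 282.0714, 'cy': 201.8087, 'cam_to_world': [[0.0622, 0.9777, -0.2005, 0.3091], [-0.9981, 0.0609, -0.0126, -0.0225], [-0.0001, 0.2009, 0.9796, 1.1601], [0.0, 0.0, 0.0, 1.0]]}
0.1 [ 0.12646362 -0.56068687  0.23089032] [-3.12133032e+00 -3.47551603e-01  1.29086298e-04] [ 0.06256708 -0.20547495 -0.25240561] 0.08546037047426298
```

View pics/top0.png

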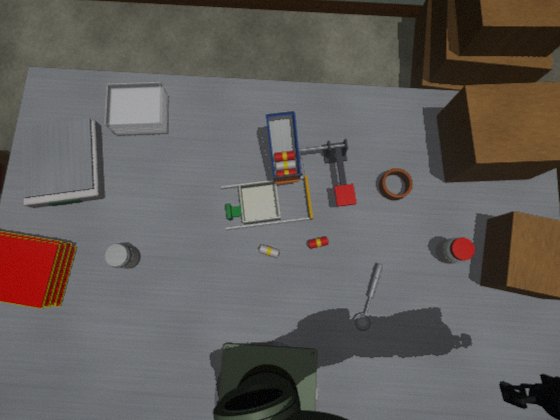

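View pics/scene0.png

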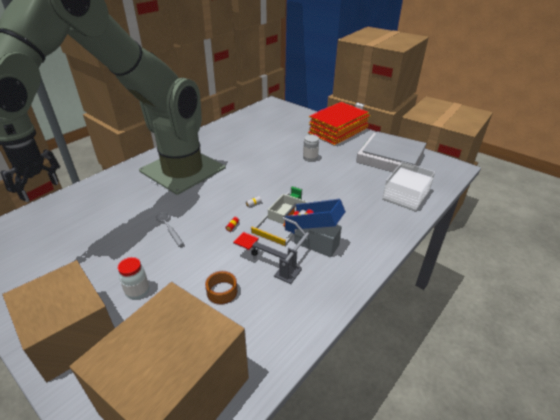

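The top view shows the dispenser at about (285,150), the tray at (260,203), its green handle at (232,212), the yellow stop at (309,198), and the pedal pad at (344,195). I'll enlarge that region.

```bash
python3 - <<'E'
import cv2
i=cv2.imread("pics/top0.png")[100:250,210:410]
cv2.imwrite("pics/topc.png",cv2.resize(i,None,fx=4,fy=4,interpolation=cv2.INTER_CUBIC))
E
```

```text
(no output)
```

View pics/topc.png

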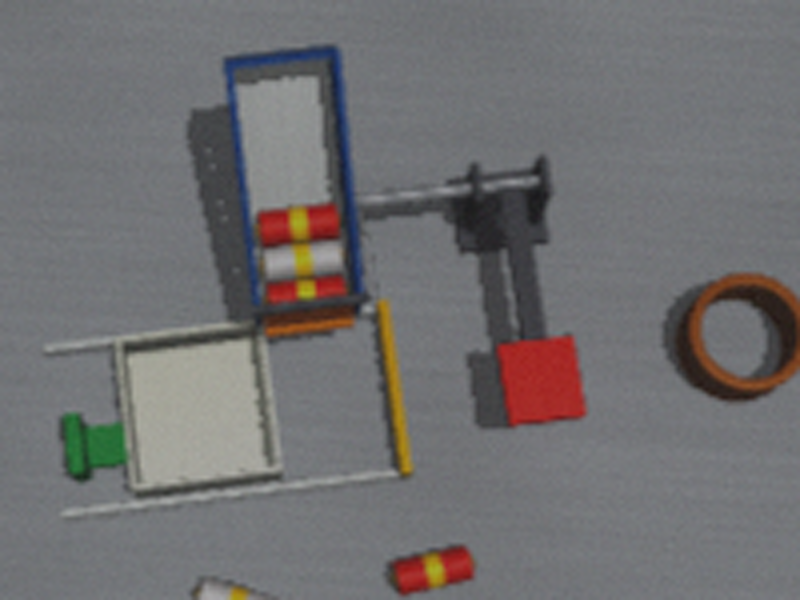

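```bash
cat > h.py <<'E'
from plant import robot, planner, grab_frame, close_job
import numpy as np, cv2
from scipy.optimize import least_squares
from scipy.spatial.transform import Rotation as R
CAL={'top':(56.6041,282.0714,201.8087,np.array([[0.0622,0.9777,-0.2005,0.3091],[-0.9981,0.0609,-0.0126,-0.0225],[-0.0001,0.2009,0.9796,1.1601],[0,0,0,1]])),
'scene':(56.6902,272.4614,208.6918,np.array([[0.752,-0.4056,0.5197,1.2168],[0.6592,0.4658,-0.5903,-0.8009],[-0.0027,0.7864,0.6177,0.8891],[0,0,0,1]]))}
def proj(P,c):
    fv,cx,cy,T=c; f=210/np.tan(np.radians(fv)/2)
    p=(np.atleast_2d(P)-T[:3,3])@T[:3,:3]
    return np.c_[cx-f*p[:,0]/p[:,2], cy+f*p[:,1]/p[:,2]]
def unproj(uv,z,c):
    fv,cx,cy,T=c; f=210/np.tan(np.radians(fv)/2)
    d=T[:3,:3]@np.array([(uv[0]-cx)/f,-(uv[1]-cy)/f,-1]); o=T[:3,3]
    return o+d*(z-o[2])/d[2]
def D2W(q,P):
    c,s=np.cos(q[2]),np.sin(q[2]); P=np.atleast_2d(P)
    return np.c_[q[0]+c*P[:,0]-s*P[:,1], q[1]+s*P[:,0]+c*P[:,1], P[:,2]]
E
python3 - <<'E'
from h import *
C=[((-.1,-.132,.07),(498,345)),((-.1,-.188,.07),(575,337)),((-.16,-.188,.07),(585,416)),((-.16,-.132,.07),(510,426)),
((.11,.039,.19),(226,60)),((.11,-.039,.19),(338,47)),((-.06,.039,.105),(252,310)),((-.06,-.039,.105),(362,298)),
((-.05,.2,.012),(45,350)),((-.174,.2,.012),(64,514))]
P=np.array([c[0] for c in C]); U=np.array([c[1] for c in C])/4+[210,100]-.375
g=lambda q:(proj(D2W(q,P),CAL['top'])-U).ravel()
r=least_squares(g,[.4,0,0],loss='soft_l1'); q=r.x
print(q,np.round(g(q).reshape(-1,2),1).tolist())
np.save('q.npy',q)
W=lambda *p:np.round(D2W(q,p)[0],4)
print('pad',W(-.13,-.16,.07),'home',W(-.112,0,0),'homehandle',W(-.132,.097,.058))
def inv(p): return D2W([0,0,-q[2]],(p-np.r_[q[:2],0])[None])[0]
for n,uv,z in [('ho1',(63,416),.058),('ho2',(78,478),.058),('t1',(115,340),.042),('t2',(262,328),.042),('t3',(282,470),.042),('t4',(135,493),.042)]:
    p=unproj(np.array(uv)/4+[210,100]-.375,z,CAL['top']); print(n,p.round(4),inv(p).round(4))
for n,uv,z in [('strayA',(318,242),.013),('strayB',(268,251),.013),('tape',(397,183),.045),('can',(118,256),.1)]: print(n,unproj(uv,z,CAL['top']).round(3))
E
```

```text
[ 0.66078797 -0.00701901  0.18494806] [[0.0, 0.5], [-0.0, 0.2], [0.8, 0.7], [0.2, 0.6], [-1.1, -7.2], [-0.2, -7.3], [0.6, -0.3], [0.7, -0.6], [-0.2, 1.0], [-1.1, 0.3]]
pad [ 0.5624 -0.1882  0.07  ] home [ 0.5507 -0.0276  0.    ] homehandle [0.5132 0.0641 0.058 ]
ho1 [0.5192 0.1544 0.058 ] [-0.1095  0.1847  0.058 ]
ho2 [0.4748 0.1396 0.058 ] [-0.1558  0.1783  0.058 ]
t1 [0.5816 0.1239 0.042 ] [-0.0537  0.1433  0.042 ]
t2 [0.5975 0.0162 0.042 ] [-0.0579  0.0344  0.042 ]
t3 [ 0.4923 -0.0053  0.042 ] [-0.1653  0.0327  0.042 ]
t4 [0.4689 0.0998 0.042 ] [-0.169   0.1403  0.042 ]
strayA [ 0.43  -0.121  0.013]
strayB [0.395 0.024 0.013]
tape [ 0.615 -0.343  0.045]
can [0.35  0.424 0.1  ]
```

```bash
cat >> h.py <<'E'
try: q=np.load('q.npy')
except Exception: pass
def W(*p): return D2W(q,p)[0]
def down(yaw): # tool y at world angle yaw, z down
    y=np.array([np.cos(yaw),np.sin(yaw),0]); z=np.array([0,0,-1.]); return R.from_matrix(np.c_[np.cross(y,z),y,z]).as_rotvec()
def st(t=''):
    s=robot.state(); p=s["tool_pos"]; c=D2W([0,0,-q[2]],(p-np.r_[q[:2],0])[None])[0]
    print(t,'t',round(s["time"],2),'disp',c.round(4),'F',np.round(D2W([0,0,-q[2]],np.array(s["force"])[None])[0],2)); return s
E
python3 - <<'E'
from h import *
j0=np.array(robot.state()["joints"])
for n,p in [('push',W(-.126,.215,.2)),('pushlow',W(-.126,.215,.03)),('pushend',W(-.126,.1,.03)),('pad',W(-.13,-.16,.1)),('padlow',W(-.13,-.16,.02))]:
    for k in (0,np.pi):
        print(n,round(k,1),np.round(planner.inverse_kinematics(p,down(q[2]+k)),2) if planner.inverse_kinematics(p,down(q[2]+k)) is not None else None)
E
```

```text
push 0 [-0.25  0.69 -0.29  1.69  0.26  0.8  -0.47]
push 3.1 [-0.79  0.8   0.76  1.71 -0.68  0.91 -2.7 ]
pushlow 0 [-0.54  0.98  0.25  1.83 -0.55  0.4   0.3 ]
pushlow 3.1 [-0.71  1.07  0.61  1.83 -1.06  0.62 -2.37]
pushend 0 [-0.14  0.96 -0.1   1.84  0.24  0.35 -0.24]
pushend 3.1 [-0.39  1.    0.39  1.85 -0.82  0.45 -2.36]
pad 0 [ 0.41  0.92 -0.29  1.55  0.35  0.73  0.15]
pad 3.1 [ 0.02  0.97  0.53  1.56 -0.63  0.78 -2.14]
padlow 0 [ 0.4   1.04 -0.26  1.58  0.42  0.58  0.09]
padlow 3.1 [ 0.05  1.09  0.47  1.59 -0.73  0.64 -2.05]
```

```bash
python3 - <<'E'
from h import *
robot.command_gripper(0.0,30); st('shut')
o=down(q[2])
robot.reach(W(-.126,.215,.2),o); st('above')
robot.move_straight(W(-.126,.215,.03),max_speed=.15); st('low')
f=grab_frame("wrist"); t=grab_frame("top")
a=t["pixels"][100:250,210:410]
cv2.imwrite("pics/low.png",np.hstack([f["pixels"][::1,:],cv2.resize(a,(560,420))])[:, :] if 0 else cv2.resize(a,None,fx=4,fy=4,interpolation=cv2.INTER_CUBIC))
E
```

```text
shut t 0.87 disp [-0.6271 -0.4462  0.2313] F [ 0.41  0.53 -0.2 ]
above t 3.78 disp [-0.1259  0.2143  0.2   ] F [ 0.31 -0.75  0.87]
low t 5.07 disp [-0.1257  0.215   0.0307] F [-0.07  0.14 -0.3 ]
```

View pics/low.png

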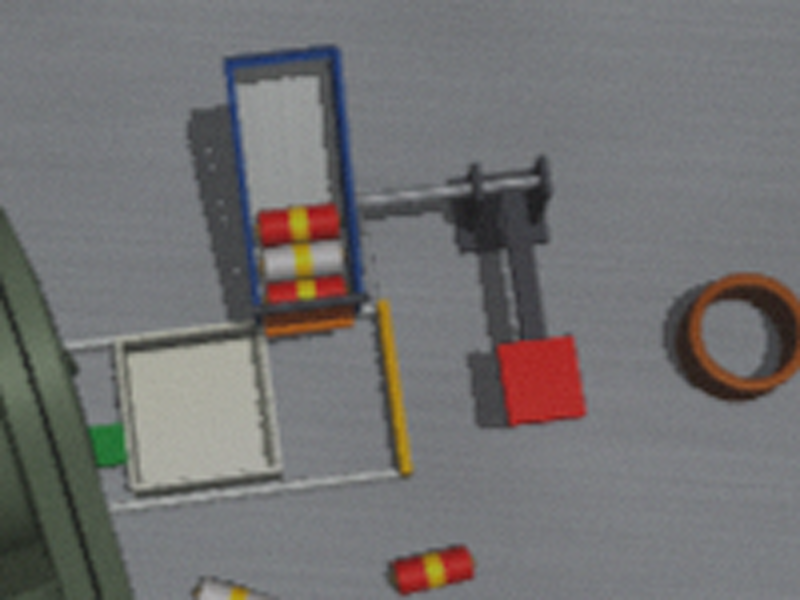

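The arm hides the handle at the left edge, about (90,445), and nothing has been disturbed. Pushing now.

```bash
python3 - <<'E'
from h import *
print(robot.move_straight(W(-.126,.135,.03),max_speed=.06,stop_force=14)); st('fast')
print(robot.move_straight(W(-.126,.094,.03),max_speed=.02,stop_force=12)); st('home?')
robot.sleep(.2); st()
t=grab_frame("top")
cv2.imwrite("pics/home.png",cv2.resize(t["pixels"][100:250,210:410],None,fx=4,fy=4,interpolation=cv2.INTER_CUBIC))
E
```

```text
False
fast t 6.65 disp [-0.126   0.1351  0.03  ] F [-0.5  -0.28  0.01]
True
home? t 7.97 disp [-0.1256  0.1078  0.0299] F [1.16 1.46 0.77]
 t 8.17 disp [-0.1261  0.1079  0.0297] F [ 0.19  0.17 -0.11]
```

View pics/home.png

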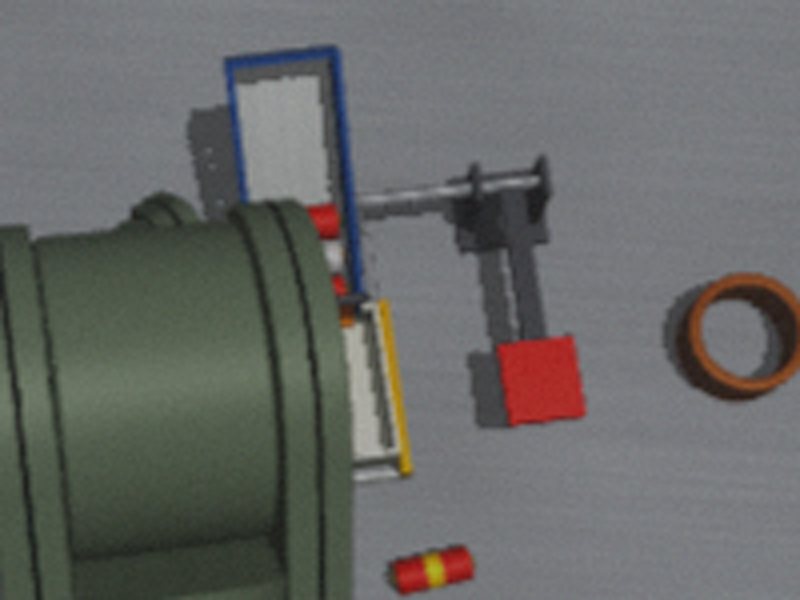

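The tray's front wall (about x=385) now lies against the yellow stop, and the TCP is at the predicted 0.108. I'll give it one slow confirming nudge, then go to the pedal.

```bash
python3 - <<'E'
from h import *
print(robot.move_straight(W(-.126,.100,.03),max_speed=.006,stop_force=8)); st('seat')
robot.move_straight(W(-.126,.135,.03),max_speed=.08)
robot.move_straight(W(-.126,.135,.16),max_speed=.2); st('up')
robot.reach(W(-.132,-.16,.16),down(q[2]))
robot.move_straight(W(-.132,-.16,.085),max_speed=.1); robot.sleep(.2); st('over pad')
t=grab_frame("top")
cv2.imwrite("pics/pad.png",cv2.resize(t["pixels"][100:250,210:410],None,fx=4,fy=4,interpolation=cv2.INTER_CUBIC))
E
```

```text
True
seat t 8.74 disp [-0.1258  0.1077  0.0296] F [0.02 0.84 0.29]
up t 10.03 disp [-0.1264  0.1347  0.1592] F [-0.68 -0.54  0.3 ]
over pad t 12.27 disp [-0.1318 -0.1602  0.0855] F [-0.09 -0.19 -0.37]
```

View pics/pad.png

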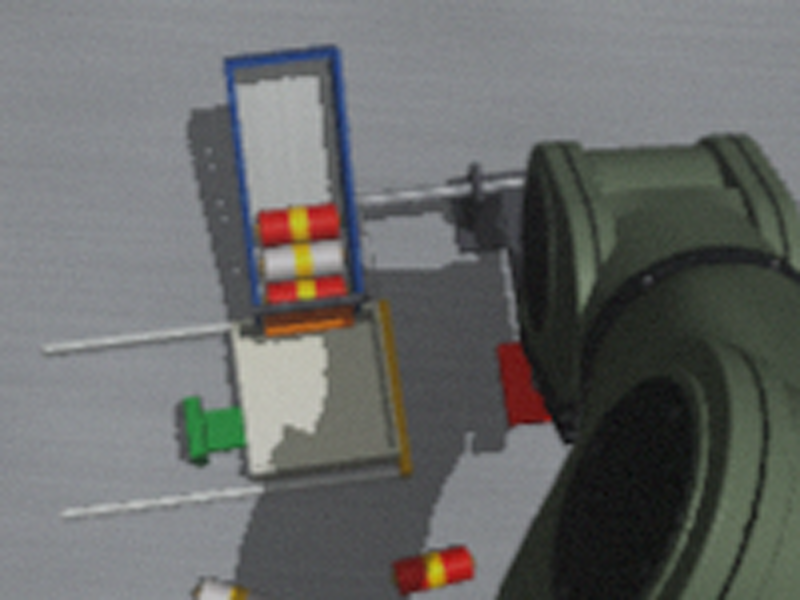

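The tray is seated: the handle moved from about x=63 to 185 in the crop and the right wall is flush with the stop. The fingers are over the pad, so I'll press now.

```bash
cat >> h.py <<'E'
def fz(n=5):
    v=[]
    for _ in range(n): robot.sleep(.02); v.append(robot.state()["force"][2])
    return np.mean(v)
E
python3 - <<'E'
from h import *
b=fz(); print('bias',b)
print(robot.move_straight(W(-.132,-.16,.052),max_speed=.05,stop_force=12)); st('a')
print(robot.move_straight(W(-.132,-.16,.020),max_speed=.010,stop_force=9)); s=st('b')
z=s["tool_pos"][2]; 
for i in range(14):
    f=fz()-b; print(i,round(z,4),round(robot.state()["tool_pos"][2],4),round(f,2),round(robot.state()["time"],2))
    if 15.4<f<17.6: break
    z+=np.clip(-(16.5-f)/6e3,-.001,.001)
    robot.move_straight(W(-.132,-.16,z),max_speed=.01)
t=grab_frame("top")
cv2.imwrite("pics/press.png",cv2.resize(t["pixels"][100:250,210:410],None,fx=4,fy=4,interpolation=cv2.INTER_CUBIC))
print(fz()-b); st()
E
```

```text
bias -0.38013815765571957
False
a t 13.21 disp [-0.132  -0.1599  0.0522] F [-0.46  0.15  2.97]
True
b t 14.64 disp [-0.1314 -0.1602  0.0412] F [-2.74  0.89 11.55]
0 0.0412 0.0413 11.7 14.72
1 0.0404 0.041 13.8 15.06
2 0.04 0.0406 15.14 15.39
3 0.0398 0.0404 15.91 15.72
16.237163324942635
 t 15.86 disp [-0.1314 -0.1602  0.0404] F [ 1.05  1.44 15.97]
```

View pics/press.png

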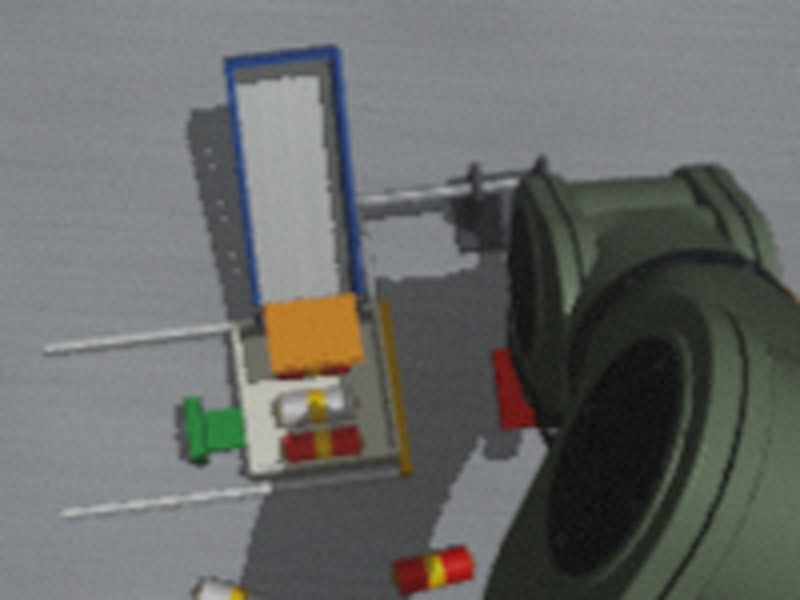

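The lid is up, the chute is empty, and the sweets are in the tray: red at (322,443), white at (316,405), and the third just below the lid at (311,371). I'll hold a little longer and check that the third is fully in, with views from two cameras.

```bash
python3 - <<'E'
from h import *
for i in range(4):
    robot.sleep(.4); print(round(fz()+.38,2),end=' ')
st()
a=cv2.resize(grab_frame("top")["pixels"][160:235,240:330],(480,400),interpolation=cv2.INTER_CUBIC)
b=cv2.resize(grab_frame("scene")["pixels"][180:280,225:355],(520,400),interpolation=cv2.INTER_CUBIC)
cv2.imwrite("pics/hold.png",cv2.resize(np.hstack([a,b]),(800,320)))
E
```

```text
16.04 16.12 16.28 16.01  t 17.79 disp [-0.1314 -0.1602  0.0404] F [ 0.75  0.68 16.08]
```

View pics/hold.png

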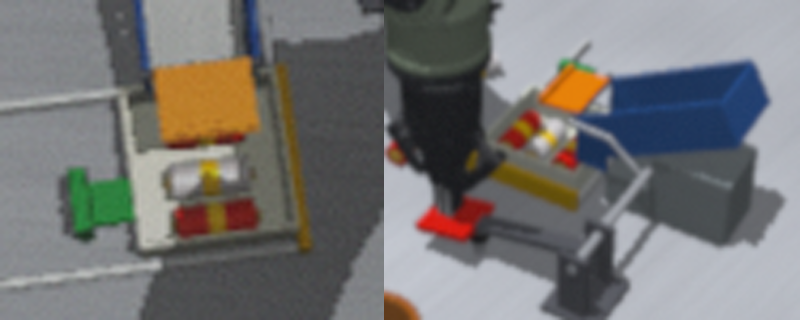

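All three sweets are at rest in the tray; in the scene half they show red, white and red behind the yellow stop. The force held steady at about 16 N. I'll ease the pedal up slowly.

```bash
python3 - <<'E'
from h import *
robot.move_straight(W(-.132,-.16,.0745),max_speed=.013); st('eased')
robot.move_straight(W(-.132,-.16,.17),max_speed=.08); st('clear')
robot.reach(W(-.25,-.22,.22),down(q[2])); robot.sleep(.5); st('away')
a=cv2.resize(grab_frame("top")["pixels"][120:260,210:420],(480,320),interpolation=cv2.INTER_CUBIC)
b=cv2.resize(grab_frame("scene")["pixels"][170:280,225:355],(320,320),interpolation=cv2.INTER_CUBIC)
cv2.imwrite("pics/end.png",np.hstack([a,b]))
E
```

```text
eased t 20.72 disp [-0.132  -0.16    0.0745] F [-0.34 -0.43  0.49]
clear t 22.06 disp [-0.1322 -0.1599  0.1695] F [-0.77 -0.65  1.  ]
away t 23.18 disp [-0.2499 -0.2199  0.2199] F [-0.19 -0.06 -0.39]
```

View pics/end.png

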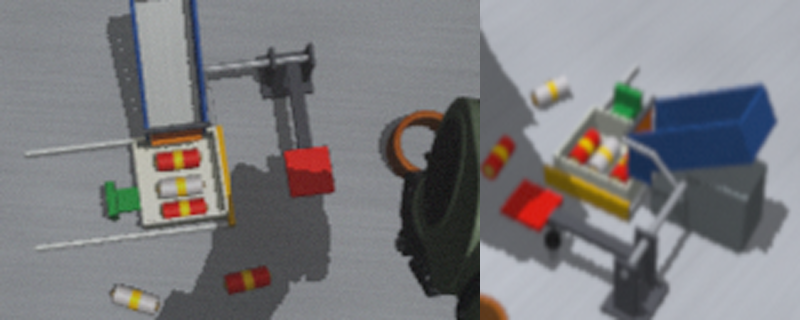

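The lid is shut, three sweets lie in the tray at about (180,185), the tray is home against the stop, the pedal is up, and the strays haven't moved.

```bash
python3 -c "
from plant import close_job; print(close_job())"
```

```text
the job is handed in; nothing more can be done
None
```

The job is done and handed in at about 23 s: the tray is home against the yellow stop, the pedal was held at about 16 N until all three sweets were in the tray, the lid was eased shut, and the arm is clear of everything.

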